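# Lock the reader's lamp and hold the acrylic cell in its beam

### The arm

A 6-joint arm with a two-finger parallel gripper is mounted at the origin on the work surface. World frame = base frame: x ahead of the robot, y to its left, z up, the work surface at z = 0. Lengths are in m, angles in degrees, forces in N, time in s.
With the tool pointing down it reaches from about 0.3 to 0.75 m from the base axis. Payload 8.5 kg.
Tool frame: the origin (TCP) lies on the centre line of the jaws, within the pads' length; the fingertips stand 19 mm ahead of it and the grasp point (between the pads) is the TCP; z points along the fingers, x is the direction in which the jaws open and shut, and the axes are right-handed (so a half turn about z gives the same grasp; the last joint's range is limited). The gripper opens to 85 mm and grips with 20 to 120 N. Pads are 22 mm wide; open, the fingers measure 114 mm over their backs; the gripper's body (76 mm by 85 mm) begins 54 mm behind the grasp point. The pads swing forward as they close: fully open they stand 13 mm farther back than shut.
Start: joints at [-88.596, 21.807, 74.336, -0, 83.858, -12.336], TCP at [0.131, -0.534, 0.25] pointing down, gripper open.
Joint ranges: [-178.18, 178.18], [-50.72, 133.34], [12.68, 142.11], [-81.47, 261.47], [9.98, 163.14], [-165.26, 165.26]. Speed limits (degrees/s): [136.94, 136.94, 180, 180, 180, 180].

### API

Orientations are given as a 3x3 rotation matrix whose columns are the frame's x, y, z axes.
In Python, from rig import env, cams, order gives the robot as it stands.
- The arm moves only by the tool step_arm, never from a script. Its argument "steps" is a list of rows, each an object with "xyz": the shift along the tool's x, y, z normalised to -1 to 1, where 1 is 0.04 m, a list of three; "turn": the turn, a rotation vector about the tool's x, y, z normalised to -1 to 1, where 1 is 0.08 rad, a list of three; "gripper": the gripper command: -1 is shut, 1 is fully open, values between are in proportion. A call has 1 to 20 rows; each row shifts and turns the commanded pose from where the row before left it, along the tool's axes as they then stand; what a row does not reach is not made up. A row lasts 1/12 s, in which the tool goes at most 41.7 mm and 7.16 degrees, less where a joint would pass 70% of its speed; a pose out of reach is approached as far as the arm can. A call with a number of a shift or a turn outside -1 to 1 is refused whole. A call with a gripper value outside its range is refused whole. The fingers move at their own pace and stop on an object; "squeeze" is the grip in N (left out, the last holds). Time passes only in rows, so rows that do not move let the fingers close. It gives the time, the measured TCP pose, the force and the opening at its end, in the units of the state.
- env.observe(): the state, without advancing time (a new reading comes with each control period).
- cams.get_image(name): name is "side" or "top"; returns (picture, depth): 420x560x3 uint8, red, green, blue; 420x560 float32, m along the optical axis (not along the pixel's ray), 0 where there is no reading.
- cams.camera_info(name): a dict with "fx", "fy", "cx", "cy" (pixels), "k1" (the pictures are not rectified: a ray, as slopes to the right and down, at radius r is drawn at 1 + k1 r^2 times it, then the intrinsics apply), "extrinsics" (4x4, takes a point from camera to world coordinates). Camera axes: x right, y down, z forward; pixel columns grow to the right and rows downward; lengths in m; the calibration is good to about 2 mm. A picture is of the moment at which its call begins. camera_info takes no time and is no camera call.
- order.close_job(): hands the job in, once; it reports no verdict.
The state is a dict: "time_s": time; "q": joint angles; "qvel": joint speeds; "joint_efforts": joint torques, N m; "position": TCP position; "tool_rot": TCP orientation; "ft_force": force on the tool from outside, world axes, zero at the start; "wrist_torque": the same for the moment, N m; "grip_width": finger opening in m.
Only numpy, scipy, OpenCV 4.12 (cv2) and the standard library are available. Lean on these libraries where they do the work, as an engineer would, in place of code of your own. Each camera call takes 0.05 s, during which the arm holds its last target. There are 200 camera calls.

### The job

The lamp of the colour reader has just been changed: push its captive knob down against the spring and turn it clockwise to its stop, so that it stays locked down. Then take the cell without a stopper out of the rack, gripping it by its two broad frosted sides only and never letting the fingers touch its narrow polished windows, and hold it upright in the open gap of the reader with the light beam passing through the middle of both windows, touching nothing of the reader. Finish while still holding it there for the reading, and leave everything else where it stands.

Things in the scene. Friction and masses are not known exactly. Their poses are not given: they have to be found in the camera images.
- reader: Colour reader, fixed. Origin on the bench under mid-gap; x along the beam from white sensor head to finned metal lamp head, z up. Dark base x -101..+199 mm, y +-55 mm, top at 12 mm (22 at x > 48). Sensor head x -92..-48 mm, y +-35, top 106 mm. Lamp head x 48..108 mm, y +-37, top 109 mm. The knob stands on a round boss (radius 21 mm, top 62 mm) at x = 168 mm, y = 0, beyond the lamp head.
- beam (a point): Middle of the light beam, half way between the lens barrels, 75 mm above the bench; the beam is level along the reader's x (axes as the reader's). A barrel of radius 16 mm reaches 10 mm inwards from each head: the free gap is x -38..+38 mm, open above and at both sides, with the base plate 63 mm below the beam.
- knob (a point): Middle of the grip bar of the captive knob: dark upright bar 38 mm long (its x), 14 mm thick (its y), 26 mm high, on a round flange of radius 20 mm. This point is 13 mm below the bar's top, 12 mm above the flange's upper face, 91 mm above the bench while unlocked; it turns and sinks with the knob. Unlocked, the bar lies along the reader's x within 0.1 rad. Axis to lamp head: 60 mm free.
- lock_push (a joint): How far the knob is pushed down, 0 to 0.009 m, against a spring of 4 N (top) to 8.5 N (bottom). Pushed in less than 6.5 mm it turns no more than 0.2 rad; pushed in further it turns freely and its cross bar passes under a catch, so that let go at the turn stop it stays down by itself at about 6 mm. Let go before turning, it springs up again.
- lock_turn (a joint): Turn of the knob in rad, positive clockwise seen from above: starts at 0 to 0.08, stop at 1.35 (77 degrees), light friction.
- cell: The cell to be read: solid cast acrylic cuvette, 22.5 mm long (x), 12.5 wide (y), 45 high (z), 12 to 21 g, plain flat top. Origin at the centre of its underside. Its broad sides (facing +y and -y) are frosted white; its narrow ends (+x and -x) are the polished windows. It stands upright in a pocket of the rack, 29 mm of it above the rack's top.
- cell_window_a: Polished window at the +x end of the cell, 8.5 mm wide and 45 mm high, 1.5 mm thick, flush with the end face; origin at its centre, 22.5 mm above the cell's underside and 10.5 mm from its middle. Axes as the cell's.
- cell_window_b: The same polished window at the -x end of the cell.
- rack: White plastic rack, fixed, 150 mm long (x) by 52 mm wide (y) by 38 mm high, origin at the centre of its underside. Three pockets in a row along x at -45, 0 and +45 mm, each 24 by 14 mm and 16 mm deep; the cells stand in them with their long side along the rack's x and their underside 22 mm above the bench. Which cell is in which pocket varies.
- ref1: Reference cell, same size as the cell but with a round white stopper, 11.6 mm across, standing 12 mm above its top (57 mm high in all). Stays in its pocket. Origin at the centre of its underside.
- ref2: The other reference cell with a stopper; stays in its pocket.
- flask1: Brass eye flask filled with pale stone, oval with two ears, 88 x 60 x 28 mm, with a white blank on top; stays. Origin at the centre of its underside.
- flask2: The other brass flask, 28 mm high; stays.
- jar1: Small glass paint jar, 38 mm across, 36 mm high; stays. Origin at the centre of its underside.
- jar2: Small amber paint jar, 38 mm across, 36 mm high; stays.
- dropper: Small amber bottle, 32 mm across, 85 mm high; stays.
- brush: Slim flat artist's brush lying on the bench, 190 mm long, 9 mm high; stays.
Not all that is in view belongs to the job. Leave any red look-alike of the cell alone.

How it is judged (in metres and radians):
On the way, in this order (a step that is already met when the one before it is completed fails the run):
1. the knob is pushed down and turned clockwise under its catch (value of joint lock_push above 0.0045 m and value of joint lock_turn above 1.1 rad), for 0.2 s.
2. the cell is held by the fingers, clear of the rack (height (world z) of cell above 0.042 m and contact force between the fingers and cell above 0.5 N and contact force between cell and rack below 0.1 N), for 0.2 s.
At the end, for the whole second after the job is handed in: Knob locked and let go (over 1.1 rad, over 4.5 mm in); cell held still by the fingers, touching nothing of the reader, upright within 0.25 rad, within 24 mm of mid-gap along the beam; both window centres within 4 mm sideways and 14 mm in height of the beam (all of step 1 and contact force between the fingers and lock_turn below 0.1 N and y of cell_window_a in the frame of beam between -0.004 and 0.004 m and y of cell_window_b in the frame of beam between -0.004 and 0.004 m and z of cell_window_a in the frame of beam between -0.014 and 0.014 m and z of cell_window_b in the frame of beam between -0.014 and 0.014 m and x of cell in the frame of beam between -0.024 and 0.024 m and angle between cell's own z axis and vertical below 0.25 rad and linear speed of cell below 0.02 m/s and contact force between the fingers and cell above 0.5 N and contact force between anything else and reader below 0.1 N); the arm keeps its last pose, push and grip.
It fails at once if the fingers touch a polished window of the cell (contact force between the fingers and cell_window_a above 0.2 N or contact force between the fingers and cell_window_b above 0.2 N).
It fails at once if a reference cell or a bystander is displaced (distance of any of ref1, ref2 from where it was at the start of the episode above 0.02 m or distance of any of flask1, flask2, jar1, jar2, dropper, brush from where it was at the start of the episode above 0.03 m).
It also fails if it takes over 58 s, if anything falls off the work surface, if the arm or the gripper's body presses on something with over 40 N, if the wrist force passes 120 N, or if a joint passes its speed limit or range.

## Working session

There is one attempt and no reset: what is moved stays moved. The work goes in short steps, Python scripts to look and compute and a tool call to move; the robot and the scene stay as the last step left them, time stands still between calls to the robot, and variables do not carry over. Pictures are saved under pics/ and viewed, about 8 in all and at most 12, crops included, and the job is handed in when it is done.

Besides the shell and the picture viewer there is one more tool, called after "Emit:" as name(argument=value, ...), one argument or row to a line, values as JSON. step_arm: Moves the arm, as the interface text tells. Scaled input: -1 to 1 covers 0.04 m each way for a shift and 0.08 rad each way for a turn. Its arguments: {"type":"object","properties":{"steps":{"type":"array"},"squeeze":{"type":"number"}},"required":["steps"]}

```bash
ls; mkdir -p pics; cat > h.py <<'E'
import numpy as np, cv2
from rig import env, cams, order
def snap(n):
    im,d=cams.get_image(n); np.savez(f'{n}.npz',im=im,d=d); return im,d
def world(n,d,us,vs,z=None):
    """pixels -> world, using depth, or the plane height z"""
    c=cams.camera_info(n); E=np.array(c['extrinsics']); us=np.asarray(us,float); vs=np.asarray(vs,float)
    x=(us-c['cx'])/c['fx']; y=(vs-c['cy'])/c['fy']; X,Y=x.copy(),y.copy()
    for _ in range(8):
        f=1+c['k1']*(X*X+Y*Y); X,Y=x/f,y/f
    r=np.stack([X,Y,np.ones_like(X)],-1)
    if z is None: return r*d[vs.astype(int),us.astype(int)][...,None]@E[:3,:3].T+E[:3,3]
    R=r@E[:3,:3].T; return E[:3,3]+R*((z-E[2,3])/R[...,2])[...,None]
E
python3 - <<'E'
from h import *
for n in('top','side'):
    im,d=snap(n); cv2.imwrite(f'pics/{n}0.png',im[...,::-1]); c=cams.camera_info(n); print(n,{k:np.round(v,3).tolist() for k,v in c.items()})
s=env.observe(); print(s)
E
```

```text
pics
top {'fx': 471.638, 'fy': 471.638, 'cx': 279.857, 'cy': 211.425, 'k1': -0.086, 'extrinsics': [[0.019, -0.986, 0.165, 0.308], [-1.0, -0.021, -0.01, 0.037], [0.014, -0.165, -0.986, 1.538], [0.0, 0.0, 0.0, 1.0]]}
side {'fx': 417.505, 'fy': 417.505, 'cx': 277.245, 'cy': 205.954, 'k1': -0.085, 'extrinsics': [[0.981, -0.105, 0.16, 0.369], [-0.191, -0.469, 0.862, -0.92], [-0.015, -0.877, -0.481, 0.615], [0.0, 0.0, 0.0, 1.0]]}
{'time_s': 0.1, 'q': array([-8.85949457e+01,  2.18368865e+01,  7.43787787e+01, -9.35593919e-04,
        8.38585396e+01, -1.23375302e+01]), 'qvel': array([-0.04715751, -0.01790492, -0.1758999 , -0.02378432,  0.01400133,
       -0.00765436]), 'joint_efforts': array([ 4.14511829e-03, -4.49222374e+01, -2.31657618e+01, -1.47589776e-04,
        3.65875705e-03,  8.09730736e-07]), 'position': array([ 0.1306297 , -0.53401712,  0.2497854 ]), 'tool_rot': array([[ 2.37561851e-01, -9.71372413e-01, -4.79873589e-05],
       [-9.71371586e-01, -2.37561712e-01,  1.29433033e-03],
       [-1.26867673e-03, -2.60869951e-04, -9.99999161e-01]]), 'ft_force': array([-0.13231216,  0.18412973, -0.17862525]), 'wrist_torque': array([ 0.0453306 , -0.0295453 ,  0.06100807]), 'grip_width': 0.08518830075766462}
```

View pics/top0.png

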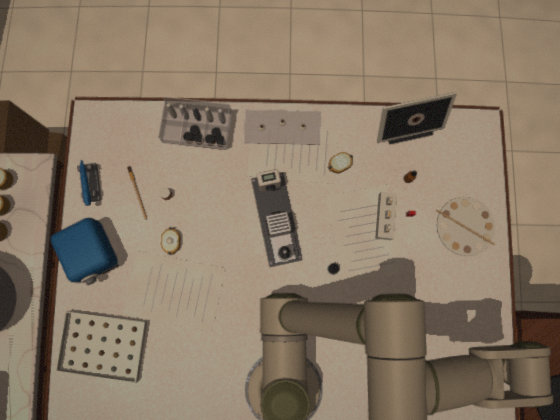

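View pics/side0.png

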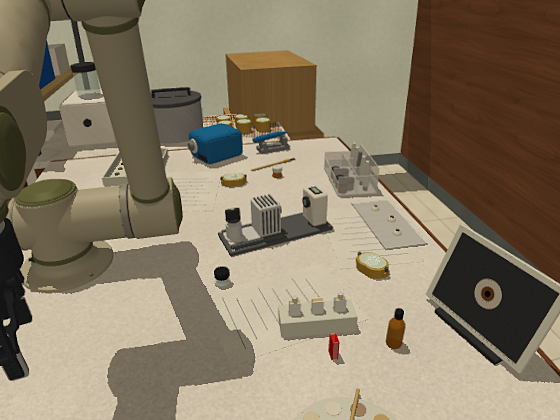

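The top view shows the reader, with the sensor head at (268,180), lamp head at (278,222) and knob at (285,253), and the rack at (387,215). The side view shows the rack at (318,312) and the red look-alike at (334,346). I'll zoom in next.

```bash
python3 - <<'E'
from h import *
t=np.load('top.npz');s=np.load('side.npz')
r=lambda im,x0,y0,w,h,W,H:cv2.resize(im[y0:y0+h,x0:x0+w],(W,H),interpolation=cv2.INTER_CUBIC)
A=r(t['im'],240,160,80,120,400,600)
B=r(t['im'],365,180,60,72,360,300) if 0 else r(t['im'],365,185,60,60,300,300)
C=r(s['im'],270,280,100,75,400,300)
D=r(s['im'],210,175,133,100,400,300)
out=np.zeros((600,800,3),np.uint8); out[:,:400]=A; out[:300,400:]=C; out[300:,400:700]=B
cv2.imwrite('pics/crop1.png',out[...,::-1])
cv2.imwrite('pics/reader_side.png',cv2.resize(D,(800,600))[...,::-1])
for n,p in(('top',[(285,251),(278,222),(268,178),(388,200),(387,215),(386,230)]),('side',[(294,300),(318,299),(340,296),(233,213)])):
    z=np.load(n+'.npz'); u,v=np.array(p).T; print(n,np.round(world(n,z['d'],u,v),4).tolist())
E
```

```text
top [[0.4268, 0.0037, 0.0984], [0.5146, 0.0268, 0.1076], [0.652, 0.0606, 0.1088], [0.5988, -0.3244, 0.0662], [0.5503, -0.3206, 0.0644], [0.5016, -0.3157, 0.0679]]
side [[0.5085, -0.327, 0.0762], [0.5562, -0.3269, 0.0698], [0.5983, -0.3334, 0.075], [0.4261, -0.0013, 0.0961]]
```

View pics/crop1.png

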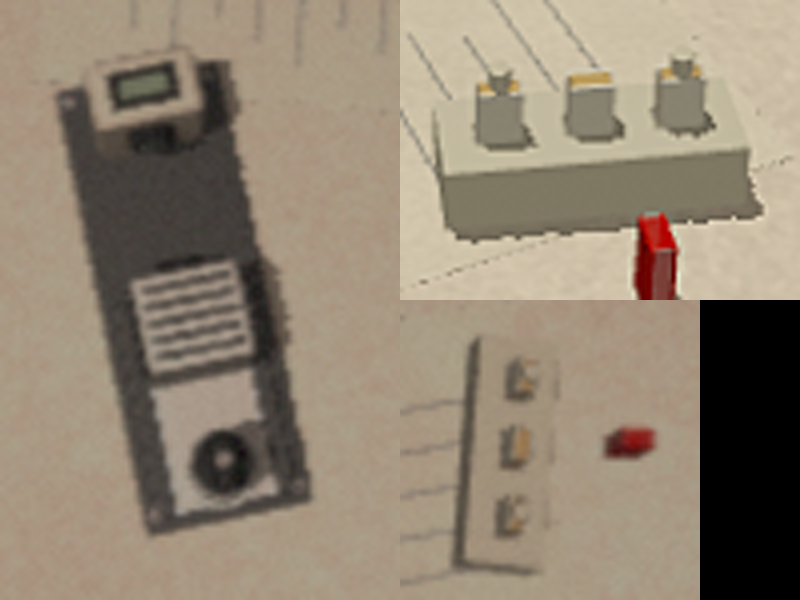

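The unstoppered cell is in the middle pocket: side crop at (590,105), top image around (388,214). Next I measure the rack, cell, reader and knob poses from the depth.

```bash
cat >> h.py <<'E'
def cloud(n,box,d=None):
    d=np.load(f'{n}.npz')['d'] if d is None else d
    v,u=np.nonzero(d>0); P=world(n,d,u,v); (a,b),(c,e),(f,g)=box
    return P[(P[:,0]>a)&(P[:,0]<b)&(P[:,1]>c)&(P[:,1]<e)&(P[:,2]>f)&(P[:,2]<g)]
def rect(P):
    r=cv2.minAreaRect((P[:,:2]*1000).astype(np.float32)); b=cv2.boxPoints(r)
    return len(P),np.round(r[0],1),np.round(r[1],1),round(r[2],1),'z',np.round(np.median(P[:,2])*1e3,1)
E
python3 - <<'E'
from h import *
B={'rack':((.45,.65),(-.38,-.27),(.032,.044)),'cell':((.53,.575),(-.35,-.295),(.055,.08)),'celltop':((.53,.575),(-.35,-.295),(.063,.075)),
'rackcells':((.45,.65),(-.38,-.27),(.05,.1)),'base':((.3,.75),(-.1,.15),(.007,.028)),'lamp':((.47,.57),(-.06,.09),(.1,.12)),'sensor':((.6,.7),(-.06,.12),(.1,.12)),'knob':((.38,.47),(-.05,.05),(.097,.115)),'flange':((.38,.47),(-.05,.05),(.072,.085))}
for k,b in B.items():
    for n in('top','side'):
        P=cloud(n,b)
        if len(P)>3: print(k,n,*rect(P))
d=np.load('top.npz')['d']
E
```

```text
rack top 549 [ 555.3 -326.2] [ 54.3 151.8] 85.4 z 38.4
rack side 1244 [ 555.6 -325.9] [ 57.  149.9] 84.9 z 38.1
cell top 39 [ 555.4 -326.5] [13.2 25.2] 83.5 z 67.3
cell side 107 [ 555.6 -326.6] [15.2 22.2] 81.4 z 66.0
celltop top 28 [ 554.5 -326.6] [12.7 23.4] 86.6 z 68.0
celltop side 71 [ 555.6 -326.6] [15.2 22.2] 81.4 z 67.2
rackcells top 126 [ 554.8 -327.1] [ 15.7 112.3] 85.1 z 68.0
rackcells side 449 [ 554.9 -326.4] [ 16.6 111.4] 85.4 z 65.6
base top 2161 [524.5  26.1] [247.2 447.4] 89.6 z 14.0
base side 1897 [541.5  32.2] [301.8 113.7] 13.6 z 14.4
lamp top 405 [512.1  27.8] [60.1 66.5] 13.1 z 106.4
lamp side 327 [512.1  25.8] [59.8 68.6] 13.6 z 106.3
sensor top 268 [655.8  61.2] [43.1 67.9] 14.1 z 104.8
sensor side 198 [655.8  59.4] [44.1 68.8] 10.8 z 105.8
knob top 53 [424.5   7.3] [34.8 13.4] 10.1 z 103.8
knob side 73 [424.5   4.8] [36.1 14.9] 13.5 z 103.5
flange top 69 [423.6   6.3] [34.2 37.1] 1.7 z 80.0
flange side 85 [424.4  -1.7] [24.8 38.7] 86.6 z 80.5
```

Both views agree:
- **Cell:** about (555, -326) mm, yaw -4.8°.
- **Reader:** x axis along (-0.974, -0.228), mid-gap at (588, 44.5).
- **Knob:** at (424.4, 6.2), with the bar along the reader's x. The jaws are already within 1° of spanning it.

Now I move above the knob.

Emit:
step_arm(
  steps=[
    {"xyz":[-0.57,-0.517,0.06],"turn":[0,0,0.12],"gripper":1},
    {"xyz":[-0.57,-0.517,0.06],"turn":[0,0,0],"gripper":1},
    {"xyz":[-0.57,-0.517,0.06],"turn":[0,0,0],"gripper":1},
    {"xyz":[-0.57,-0.517,0.06],"turn":[0,0,0],"gripper":1},
    {"xyz":[-0.57,-0.517,0.06],"turn":[0,0,0],"gripper":1},
    {"xyz":[-0.57,-0.517,0.06],"turn":[0,0,0],"gripper":1},
    {"xyz":[-0.57,-0.517,0.06],"turn":[0,0,0],"gripper":1},
    {"xyz":[-0.57,-0.517,0.06],"turn":[0,0,0],"gripper":1},
    {"xyz":[-0.57,-0.517,0.06],"turn":[0,0,0],"gripper":1},
    {"xyz":[-0.57,-0.517,0.06],"turn":[0,0,0],"gripper":1},
    {"xyz":[-0.57,-0.517,0.06],"turn":[0,0,0],"gripper":1},
    {"xyz":[-0.57,-0.517,0.06],"turn":[0,0,0],"gripper":1},
    {"xyz":[-0.57,-0.517,0.06],"turn":[0,0,0],"gripper":1},
    {"xyz":[-0.57,-0.517,0.06],"turn":[0,0,0],"gripper":1},
    {"xyz":[-0.57,-0.517,0.06],"turn":[0,0,0],"gripper":1},
    {"xyz":[-0.57,-0.517,0.06],"turn":[0,0,0],"gripper":1},
    {"xyz":[-0.57,-0.517,0.06],"turn":[0,0,0],"gripper":1},
    {"xyz":[-0.57,-0.517,0.06],"turn":[0,0,0],"gripper":1},
    {"xyz":[-0.57,-0.517,0.06],"turn":[0,0,0],"gripper":1},
    {"xyz":[-0.57,-0.517,0.06],"turn":[0,0,0],"gripper":1},
  ],
  squeeze=60,
)

```text
time_s: 1.77
position: [0.4294, 0.0059, 0.2021]
tool_rot: [[0.228, -0.974, -0.0], [-0.974, -0.228, 0.0], [-0.0, 0.0, -1.0]]
ft_force: [0.7, -0.7, -0.8]
grip_width: 0.0856
```

Emit:
step_arm(
  steps=[
    {"xyz":[-0.035,0.12,0],"turn":[0,0,0],"gripper":1},
    {"xyz":[0,0,0.5],"turn":[0,0,0],"gripper":1},
    {"xyz":[0,0,0.5],"turn":[0,0,0],"gripper":1},
    {"xyz":[0,0,0.5],"turn":[0,0,0],"gripper":1},
    {"xyz":[0,0,0],"turn":[0,0,0],"gripper":1},
    {"xyz":[0,0,0],"turn":[0,0,0],"gripper":1},
  ],
)

```text
time_s: 2.27
position: [0.4236, 0.0044, 0.1422]
tool_rot: [[0.228, -0.974, -0.002], [-0.974, -0.228, 0.001], [-0.001, 0.002, -1.0]]
ft_force: [0.7, 0.2, -0.3]
grip_width: 0.0852
```

Emit:
step_arm(
  steps=[
    {"xyz":[-0.04,-0.03,0.4],"turn":[0,0,0],"gripper":1},
    {"xyz":[0,0,0.4],"turn":[0,0,0],"gripper":1},
    {"xyz":[0,0,0.2],"turn":[0,0,0],"gripper":1},
    {"xyz":[0,0,0],"turn":[0,0,0],"gripper":-1},
    {"xyz":[0,0,0],"turn":[0,0,0],"gripper":-1},
    {"xyz":[0,0,0],"turn":[0,0,0],"gripper":-1},
    {"xyz":[0,0,0],"turn":[0,0,0],"gripper":-1},
    {"xyz":[0,0,0],"turn":[0,0,0],"gripper":-1},
    {"xyz":[0,0,0],"turn":[0,0,0],"gripper":-1},
    {"xyz":[0,0,0],"turn":[0,0,0],"gripper":-1},
    {"xyz":[0,0,0],"turn":[0,0,0],"gripper":-1},
    {"xyz":[0,0,0],"turn":[0,0,0],"gripper":-1},
  ],
)

```text
time_s: 3.27
position: [0.4251, 0.0062, 0.1026]
tool_rot: [[0.228, -0.974, 0.001], [-0.974, -0.228, -0.0], [0.0, -0.001, -1.0]]
ft_force: [-0.4, -1.0, 4.0]
grip_width: 0.013
```

Emit:
step_arm(
  steps=[
    {"xyz":[0,0,0.075],"turn":[0,0,0],"gripper":-1},
    {"xyz":[0,0,0.075],"turn":[0,0,0],"gripper":-1},
    {"xyz":[0,0,0.075],"turn":[0,0,0],"gripper":-1},
    {"xyz":[0,0,0],"turn":[0,0,0],"gripper":-1},
    {"xyz":[0,0,0],"turn":[0,0,0],"gripper":-1},
  ],
)

```text
time_s: 3.68
position: [0.4251, 0.0062, 0.0938]
tool_rot: [[0.228, -0.974, 0.001], [-0.974, -0.228, -0.0], [0.001, -0.001, -1.0]]
ft_force: [-2.2, 0.3, 13.3]
grip_width: 0.0125
```

Pushed 8.8 mm with 13 N, so it is at or near the bottom. Next I turn it.

Emit:
step_arm(
  steps=[
    {"xyz":[0,0,0],"turn":[0,0,1],"gripper":-1},
    {"xyz":[0,0,0],"turn":[0,0,1],"gripper":-1},
    {"xyz":[0,0,0],"turn":[0,0,1],"gripper":-1},
    {"xyz":[0,0,0],"turn":[0,0,1],"gripper":-1},
    {"xyz":[0,0,0],"turn":[0,0,1],"gripper":-1},
    {"xyz":[0,0,0],"turn":[0,0,1],"gripper":-1},
    {"xyz":[0,0,0],"turn":[0,0,1],"gripper":-1},
    {"xyz":[0,0,0],"turn":[0,0,1],"gripper":-1},
    {"xyz":[0,0,0],"turn":[0,0,1],"gripper":-1},
    {"xyz":[0,0,0],"turn":[0,0,1],"gripper":-1},
    {"xyz":[0,0,0],"turn":[0,0,1],"gripper":-1},
    {"xyz":[0,0,0],"turn":[0,0,1],"gripper":-1},
    {"xyz":[0,0,0],"turn":[0,0,1],"gripper":-1},
    {"xyz":[0,0,0],"turn":[0,0,1],"gripper":-1},
    {"xyz":[0,0,0],"turn":[0,0,1],"gripper":-1},
    {"xyz":[0,0,0],"turn":[0,0,0.8],"gripper":-1},
    {"xyz":[0,0,0],"turn":[0,0,0],"gripper":-1},
    {"xyz":[0,0,0],"turn":[0,0,0],"gripper":-1},
  ],
)

```text
time_s: 5.18
position: [0.4255, 0.0071, 0.0939]
tool_rot: [[-0.86, -0.511, 0.002], [-0.511, 0.86, 0.001], [-0.003, 0.0, -1.0]]
ft_force: [0.6, 8.0, 12.1]
grip_width: 0.0128
```

```bash
python3 -c "
from h import *
s=env.observe();print(s['q'],s['wrist_torque'],s['ft_force'],s['tool_rot'][:2,0])"
```

```text
[-15.14042454  21.42824175 106.72926685   0.1470927   51.73799892
 134.04856093] [ 1.23057551 -0.15113565  0.02813452] [ 0.63556265  7.97435826 12.07999334] [-0.85967062 -0.51084151]
```

Emit:
step_arm(
  steps=[
    {"xyz":[0,0,0],"turn":[0,0,0.6],"gripper":-1},
    {"xyz":[0,0,0],"turn":[0,0,0.5],"gripper":-1},
    {"xyz":[0,0,0],"turn":[0,0,0],"gripper":-1},
    {"xyz":[0,0,0],"turn":[0,0,0],"gripper":-1},
  ],
)

```text
time_s: 5.52
position: [0.4255, 0.0071, 0.0939]
tool_rot: [[-0.901, -0.434, 0.002], [-0.434, 0.901, 0.001], [-0.003, 0.0, -1.0]]
ft_force: [1.5, 7.5, 11.3]
grip_width: 0.0124
```

```bash
python3 -c "
from h import *
s=env.observe();print(s['q'],s['wrist_torque'],s['ft_force'],s['tool_rot'][:2,0])"
```

```text
[-15.13533492  21.42734542 106.7258899    0.1447521   51.73152245
 139.0709431 ] [ 1.33222971 -0.25022824  0.12825856] [ 1.46351913  7.46072467 11.28917504] [-0.90104188 -0.43372293]
```

The knob has turned about 77° and the stop torque is appearing. I release it with a part opening to stay clear of the lamp head, then rise and check.

Emit:
step_arm(
  steps=[
    {"xyz":[0,0,0],"turn":[0,0,0],"gripper":-0.2},
    {"xyz":[0,0,0],"turn":[0,0,0],"gripper":-0.2},
    {"xyz":[0,0,0],"turn":[0,0,0],"gripper":-0.2},
    {"xyz":[0,0,0],"turn":[0,0,0],"gripper":-0.2},
    {"xyz":[0,0,0],"turn":[0,0,0],"gripper":-0.2},
    {"xyz":[0,0,-0.5],"turn":[0,0,0],"gripper":-0.2},
    {"xyz":[0,0,-0.8],"turn":[0,0,0],"gripper":-0.2},
    {"xyz":[0,0,-0.8],"turn":[0,0,0],"gripper":-0.2},
    {"xyz":[0,0,-0.8],"turn":[0,0,0],"gripper":-0.2},
    {"xyz":[0,0,0],"turn":[0,0,0],"gripper":0},
  ],
)

```text
time_s: 6.35
position: [0.4267, 0.0059, 0.2143]
tool_rot: [[-0.901, -0.434, 0.009], [-0.434, 0.901, -0.003], [-0.007, -0.006, -1.0]]
ft_force: [0.6, 0.5, -0.1]
grip_width: 0.0423
```

```bash
python3 - <<'E'
from h import *
s=env.observe();print(s['q'],s['ft_force'],s['position'],s['tool_rot'][:2,0],s['grip_width'])
im,d=snap('side')
P=cloud('side',((.38,.47),(-.05,.05),(.085,.112))); print(rect(P),P[:,2].max())
cv2.imwrite('pics/knob.png',cv2.resize(im[160:270,190:350],(800,550),interpolation=cv2.INTER_CUBIC)[...,::-1])
E
```

```text
[-1.51932480e+01  1.12352066e+01  9.63426585e+01  3.67923108e-06
  7.18638303e+01  1.39074148e+02] [ 0.59227717  0.46245343 -0.05005262] [0.42673837 0.00586744 0.2142853 ] [-0.9007955  -0.43418115] 0.042282353760416724
(89, array([424.6,   6. ]), array([15. , 39.1]), 27.4, 'z', np.float64(95.7)) 0.10163677334846566
```

View pics/knob.png

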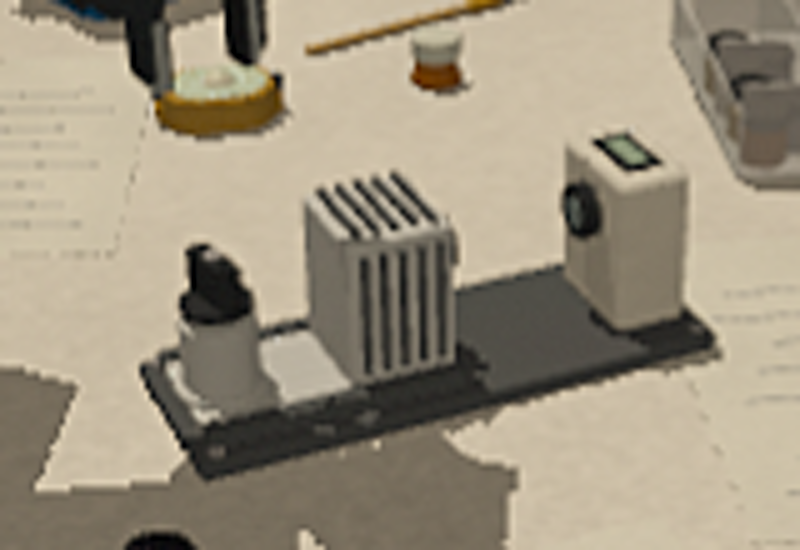

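The picture shows the knob at crop (215,285). Its bar now lies across the reader, turned about 76° in the depth fit, and its top has sunk to about 98 mm. It is locked and free of the fingers. Next is the cell.

Emit:
step_arm(
  steps=[
    {"xyz":[0,0,0],"turn":[0,0,-1],"gripper":0},
    {"xyz":[0,0,0],"turn":[0,0,-1],"gripper":0},
    {"xyz":[0,0,0],"turn":[0,0,-1],"gripper":0},
    {"xyz":[0,0,0],"turn":[0,0,-1],"gripper":0},
    {"xyz":[0,0,0],"turn":[0,0,-1],"gripper":0},
    {"xyz":[0,0,0],"turn":[0,0,-1],"gripper":0},
    {"xyz":[0,0,0],"turn":[0,0,-1],"gripper":0},
    {"xyz":[0,0,0],"turn":[0,0,-1],"gripper":0},
    {"xyz":[0,0,0],"turn":[0,0,-1],"gripper":0},
    {"xyz":[0,0,0],"turn":[0,0,-1],"gripper":0},
    {"xyz":[0,0,0],"turn":[0,0,-1],"gripper":0},
    {"xyz":[0,0,0],"turn":[0,0,-1],"gripper":0},
    {"xyz":[0,0,0],"turn":[0,0,-1],"gripper":0},
  ],
)

```text
time_s: 7.48
position: [0.4243, 0.0064, 0.208]
tool_rot: [[-0.078, -0.997, -0.002], [-0.997, 0.078, 0.001], [-0.0, 0.002, -1.0]]
ft_force: [0.3, -0.2, 1.1]
grip_width: 0.0426
```

Emit:
step_arm(
  steps=[
    {"xyz":[0.62,-0.3,0.1],"turn":[0,0,0],"gripper":0},
    {"xyz":[0.62,-0.3,0.1],"turn":[0,0,0],"gripper":0},
    {"xyz":[0.62,-0.3,0.1],"turn":[0,0,0],"gripper":0},
    {"xyz":[0.62,-0.3,0.1],"turn":[0,0,0],"gripper":0},
    {"xyz":[0.62,-0.3,0.1],"turn":[0,0,0],"gripper":0},
    {"xyz":[0.62,-0.3,0.1],"turn":[0,0,0],"gripper":0},
    {"xyz":[0.62,-0.3,0.1],"turn":[0,0,0],"gripper":0},
    {"xyz":[0.62,-0.3,0.1],"turn":[0,0,0],"gripper":0},
    {"xyz":[0.62,-0.3,0.1],"turn":[0,0,0],"gripper":0},
    {"xyz":[0.62,-0.3,0.1],"turn":[0,0,0],"gripper":0},
    {"xyz":[0.62,-0.3,0.1],"turn":[0,0,0],"gripper":0},
    {"xyz":[0.62,-0.3,0.1],"turn":[0,0,0],"gripper":0},
    {"xyz":[0.62,-0.3,0.1],"turn":[0,0,0],"gripper":0},
    {"xyz":[0,0,0],"turn":[0,0,0],"gripper":0},
    {"xyz":[0,0,0],"turn":[0,0,0],"gripper":0},
  ],
)

```text
time_s: 8.73
position: [0.5534, -0.3284, 0.1548]
tool_rot: [[-0.083, -0.997, -0.003], [-0.997, 0.083, 0.002], [-0.002, 0.003, -1.0]]
ft_force: [-0.7, 1.0, -0.2]
grip_width: 0.0429
```

Emit:
step_arm(
  steps=[
    {"xyz":[-0.054,-0.043,0],"turn":[0,0,0],"gripper":0},
    {"xyz":[0,0,0.5],"turn":[0,0,0],"gripper":0},
    {"xyz":[0,0,0.5],"turn":[0,0,0],"gripper":0},
    {"xyz":[0,0,0],"turn":[0,0,0],"gripper":0},
    {"xyz":[0,0,0],"turn":[0,0,0],"gripper":0},
  ],
)

```text
time_s: 9.15
position: [0.5556, -0.3245, 0.117]
tool_rot: [[-0.081, -0.997, -0.002], [-0.997, 0.081, 0.001], [-0.001, 0.002, -1.0]]
ft_force: [-0.9, -0.0, -0.2]
grip_width: 0.0427
```

```bash
python3 - <<'E'
from h import *
s=env.observe();print(s['position'])
im,d=snap('side')
cv2.imwrite('pics/pre.png',cv2.resize(im[230:360,240:400],(800,650),interpolation=cv2.INTER_CUBIC)[:600,:,::-1])
P=cloud('side',((.53,.58),(-.35,-.29),(.05,.071)),d);print(rect(P))
E
```

```text
[ 0.55560335 -0.32451371  0.11698186]
(128, array([ 556. , -326.1]), array([15.5, 23.2]), 88.2, 'z', np.float64(64.5))
```

View pics/pre.png

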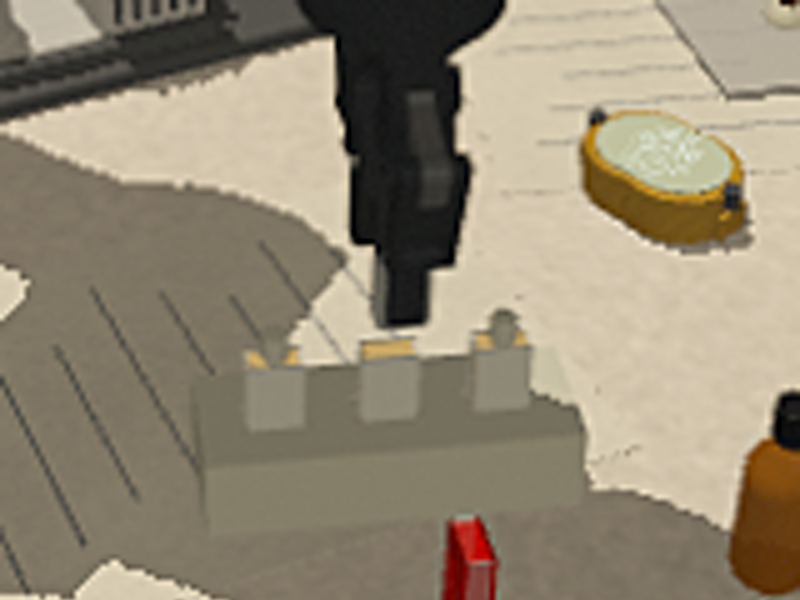

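The finger (crop 405,300) stands above the middle unstoppered cell (390,380) and the stoppered neighbours are clear. I check the finger's x against the cell's using depth.

```bash
python3 - <<'E'
from h import *
for b in(((.52,.6),(-.39,-.28),(.095,.115)),((.53,.58),(-.35,-.32),(.045,.064))):
    P=cloud('side',b); print(rect(P),np.percentile(P,[2,98],axis=0).round(4).tolist())
E
```

```text
(80, array([ 554.2, -329.3]), array([61.2, 21.3]), 85.6, 'z', np.float64(109.7)) [[0.5424, -0.3599, 0.1011], [0.563, -0.3002, 0.1149]]
(84, array([ 554.4, -331.1]), array([ 6.1, 21.2]), 78.9, 'z', np.float64(54.7)) [[0.5444, -0.3338, 0.0457], [0.564, -0.3266, 0.0637]]
```

Emit:
step_arm(
  steps=[
    {"xyz":[0.03,0,0.5],"turn":[0,0,0],"gripper":0},
    {"xyz":[0,0,0.5],"turn":[0,0,0],"gripper":0},
    {"xyz":[0,0,0.3],"turn":[0,0,0],"gripper":0},
    {"xyz":[0,0,0],"turn":[0,0,0],"gripper":0},
    {"xyz":[0,0,0],"turn":[0,0,0],"gripper":0},
  ],
  squeeze=30,
)

```text
time_s: 9.62
position: [0.556, -0.3269, 0.0661]
tool_rot: [[-0.082, -0.997, 0.0], [-0.997, 0.082, -0.0], [0.0, -0.0, -1.0]]
ft_force: [0.3, -1.0, 1.2]
grip_width: 0.0426
```

Emit:
step_arm(
  steps=[
    {"xyz":[0,0,0.04],"turn":[0,0,0],"gripper":-1},
    {"xyz":[0,0,0],"turn":[0,0,0],"gripper":-1},
    {"xyz":[0,0,0],"turn":[0,0,0],"gripper":-1},
    {"xyz":[0,0,0],"turn":[0,0,0],"gripper":-1},
    {"xyz":[0,0,0],"turn":[0,0,0],"gripper":-1},
    {"xyz":[0,0,0],"turn":[0,0,0],"gripper":-1},
    {"xyz":[0,0,0],"turn":[0,0,0],"gripper":-1},
    {"xyz":[0,0,0],"turn":[0,0,0],"gripper":-1},
    {"xyz":[0,0,0],"turn":[0,0,0],"gripper":-1},
  ],
)

```text
time_s: 10.37
position: [0.5561, -0.327, 0.0647]
tool_rot: [[-0.082, -0.997, 0.001], [-0.997, 0.082, -0.001], [0.001, -0.001, -1.0]]
ft_force: [-0.8, 2.1, 6.7]
grip_width: 0.0119
```

Gripped at 12 mm. Lifting.

Emit:
step_arm(
  steps=[
    {"xyz":[0,0,-0.1],"turn":[0,0,0],"gripper":-1},
    {"xyz":[0,0,-0.2],"turn":[0,0,0],"gripper":-1},
    {"xyz":[0,0,-0.3],"turn":[0,0,0],"gripper":-1},
    {"xyz":[0,0,-0.5],"turn":[0,0,0],"gripper":-1},
    {"xyz":[0,0,-0.5],"turn":[0,0,0],"gripper":-1},
    {"xyz":[0,0,-0.5],"turn":[0,0,0],"gripper":-1},
    {"xyz":[0,0,-0.5],"turn":[0,0,0],"gripper":-1},
    {"xyz":[0,0,-0.5],"turn":[0,0,0],"gripper":-1},
    {"xyz":[0,0,-0.3],"turn":[0,0,0],"gripper":-1},
    {"xyz":[0,0,-0.1],"turn":[0,0,0],"gripper":-1},
    {"xyz":[0,0,0],"turn":[0,0,0],"gripper":-1},
    {"xyz":[0,0,0],"turn":[0,0,0],"gripper":-1},
  ],
)

```text
time_s: 11.37
position: [0.5555, -0.3268, 0.2031]
tool_rot: [[-0.082, -0.997, -0.001], [-0.997, 0.082, 0.001], [-0.001, 0.001, -1.0]]
ft_force: [-0.1, 0.8, 0.1]
grip_width: 0.012
```

```bash
python3 - <<'E'
from h import *
s=env.observe();p=s['position'];print(p,s['tool_rot'][:2,0],s['grip_width'],s['ft_force'])
im,d=snap('side')
P=cloud('side',((p[0]-.04,p[0]+.04),(p[1]-.06,p[1]+.06),(p[2]-.06,p[2]-.022)),d)
if len(P):print(rect(P),np.percentile(P,[0,2,98,100],axis=0).round(4).tolist())
cv2.imwrite('pics/lift.png',cv2.resize(im[170:350,220:460],(800,600),interpolation=cv2.INTER_CUBIC)[...,::-1])
E
```

```text
[ 0.55548898 -0.32677151  0.20312374] [-0.08173753 -0.99665374] 0.011968886345458656 [-0.14394147  0.84339368  0.11547347]
(118, array([ 553.5, -331.1]), array([10.1, 24.2]), 65.7, 'z', np.float64(171.4)) [[0.5435, -0.3343, 0.1606], [0.5439, -0.334, 0.1619], [0.566, -0.3224, 0.1798], [0.5662, -0.3216, 0.1809]]
```

View pics/lift.png

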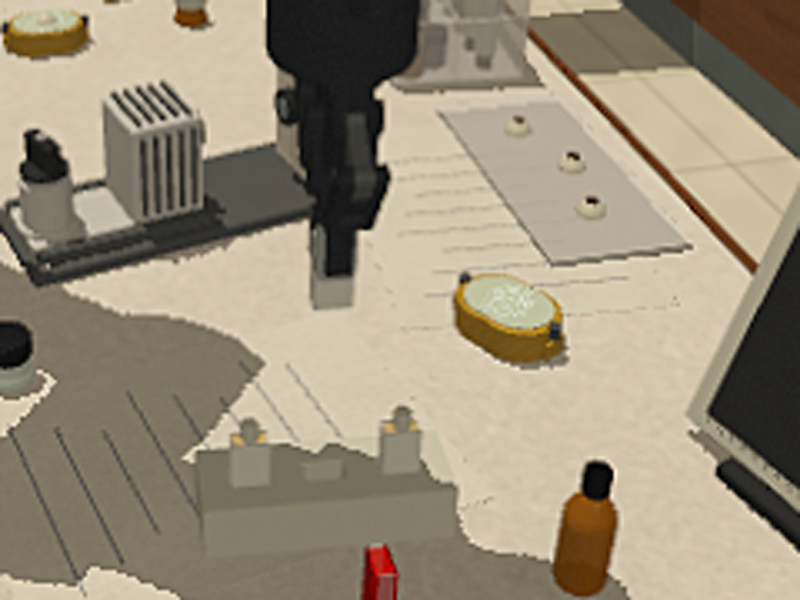

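The cell is held upright at crop (333,275), its underside 42.6 mm below the TCP, and both stoppered cells are still in place. Now over the gap.

Emit:
step_arm(
  steps=[
    {"xyz":[-0.3,0,0],"turn":[0,0,0],"gripper":-1},
    {"xyz":[-0.58,0,0],"turn":[0,0,0],"gripper":-1},
    {"xyz":[-0.58,0,0],"turn":[0,0,0],"gripper":-1},
    {"xyz":[-0.58,0,0],"turn":[0,0,0],"gripper":-1},
    {"xyz":[-0.58,0,0],"turn":[0,0,0],"gripper":-1},
    {"xyz":[-0.58,0,0],"turn":[0,0,0],"gripper":-1},
    {"xyz":[-0.58,0,0],"turn":[0,0,0],"gripper":-1},
    {"xyz":[-0.58,0,0],"turn":[0,0,0],"gripper":-1},
    {"xyz":[-0.58,0,0],"turn":[0,0,0],"gripper":-1},
    {"xyz":[-0.58,0,0],"turn":[0,0,0],"gripper":-1},
    {"xyz":[-0.58,0,0],"turn":[0,0,0],"gripper":-1},
    {"xyz":[-0.58,0,0],"turn":[0,0,0],"gripper":-1},
    {"xyz":[-0.58,0,0],"turn":[0,0,0],"gripper":-1},
    {"xyz":[-0.58,0,0],"turn":[0,0,0],"gripper":-1},
    {"xyz":[-0.58,0,0],"turn":[0,0,0],"gripper":-1},
    {"xyz":[-0.58,0,0],"turn":[0,0,0],"gripper":-1},
    {"xyz":[-0.3,0,0],"turn":[0,0,0],"gripper":-1},
    {"xyz":[0,0,0],"turn":[0,0,0],"gripper":-1},
  ],
)

```text
time_s: 12.92
position: [0.5856, 0.0464, 0.2032]
tool_rot: [[-0.079, -0.997, -0.001], [-0.997, 0.079, 0.001], [-0.0, 0.001, -1.0]]
ft_force: [0.1, 0.9, -0.2]
grip_width: 0.0121
```

Emit:
step_arm(
  steps=[
    {"xyz":[0,0,0],"turn":[0,0,-0.65],"gripper":-1},
    {"xyz":[0,0,0],"turn":[0,0,-0.65],"gripper":-1},
    {"xyz":[0,0,0],"turn":[0,0,-0.65],"gripper":-1},
    {"xyz":[0,0,0],"turn":[0,0,-0.65],"gripper":-1},
    {"xyz":[0,0,0],"turn":[0,0,-0.65],"gripper":-1},
    {"xyz":[0,0,0],"turn":[0,0,-0.65],"gripper":-1},
    {"xyz":[0,0,0],"turn":[0,0,0],"gripper":-1},
    {"xyz":[0,0,0],"turn":[0,0,0],"gripper":-1},
  ],
)

```text
time_s: 13.58
position: [0.586, 0.0431, 0.2035]
tool_rot: [[0.226, -0.974, -0.001], [-0.974, -0.226, -0.0], [-0.0, 0.001, -1.0]]
ft_force: [0.3, 0.6, -0.1]
grip_width: 0.0119
```

Emit:
step_arm(
  steps=[
    {"xyz":[-0.023,-0.055,0.1],"turn":[0,0,0],"gripper":-1},
    {"xyz":[0,0,0.3],"turn":[0,0,0],"gripper":-1},
    {"xyz":[0,0,0.4],"turn":[0,0,0],"gripper":-1},
    {"xyz":[0,0,0.4],"turn":[0,0,0],"gripper":-1},
    {"xyz":[0,0,0.4],"turn":[0,0,0],"gripper":-1},
    {"xyz":[0,0,0.4],"turn":[0,0,0],"gripper":-1},
    {"xyz":[0,0,0.4],"turn":[0,0,0],"gripper":-1},
    {"xyz":[0,0,0.2],"turn":[0,0,0],"gripper":-1},
    {"xyz":[0,0,0.1],"turn":[0,0,0],"gripper":-1},
    {"xyz":[0,0,0],"turn":[0,0,0],"gripper":-1},
    {"xyz":[0,0,0],"turn":[0,0,0],"gripper":-1},
    {"xyz":[0,0,0],"turn":[0,0,0],"gripper":-1},
  ],
)

```text
time_s: 14.58
position: [0.5885, 0.0452, 0.0966]
tool_rot: [[0.228, -0.974, 0.002], [-0.974, -0.228, -0.0], [0.001, -0.002, -1.0]]
ft_force: [-0.4, 0.3, -0.2]
grip_width: 0.012
```

```bash
cat > chk.py <<'E'
from h import *
s=env.observe();p=s['position'];print(s['time_s'],p,s['tool_rot'][:2,0],s['grip_width'],s['ft_force'],s['qvel'].round(2))
im,d=snap('side')
X=np.array([-.9735,-.2286]);Y=np.array([.2286,-.9735]);O=np.array([.5879,.0445])
def loc(P): return np.c_[(P[:,:2]-O)@X,(P[:,:2]-O)@Y,P[:,2]]
q=(p[:2]-O);print('tcp in reader mm',1e3*q@X,1e3*q@Y)
L=loc(cloud('side',((.4,.75),(-.1,.15),(.02,.13)),d))
c=L[(abs(L[:,0])<.03)&(abs(L[:,1])<.03)&(L[:,2]>.04)&(L[:,2]<.078)]
print('cell',len(c),np.percentile(c,[0,2,50,98,100],axis=0).round(4).tolist())
for k,a,b in(('lamp',.048,.108),('sensor',-.092,-.048)):
    c=L[(L[:,0]>a-.01)&(L[:,0]<b+.01)&(L[:,2]>.1)&(abs(L[:,1])<.06)];print(k,rect(c))
c=loc(cloud('side',((.38,.47),(-.05,.05),(.085,.112)),d));print('knob',rect(c))
cv2.imwrite('pics/gap.png',cv2.resize(im[150:285,190:370],(800,600),interpolation=cv2.INTER_CUBIC)[...,::-1])
E
python3 chk.py
```

```text
14.5833 [0.58852981 0.04520825 0.09662618] [ 0.22806028 -0.97364684] 0.01196544495103718 [-0.42329658  0.25339213 -0.20482763] [ 0.05 -0.09  0.04 -0.01 -0.17  0.11]
tcp in reader mm -0.7750263053436116 -0.545504514041717
cell 68 [[-0.0121, -0.0109, 0.0545], [-0.012, -0.0091, 0.055], [0.0035, 0.0036, 0.0653], [0.011, 0.0076, 0.0773], [0.011, 0.0079, 0.0779]]
lamp (326, array([77.6,  1.7]), array([60. , 66.9]), 1.4, 'z', np.float64(106.4))
sensor (201, array([-69.5,   0.9]), array([43.3, 71.3]), 2.8, 'z', np.float64(105.5))
knob (87, array([168.6,   0.3]), array([14.5, 40.3]), 16.4, 'z', np.float64(95.9))
```

View pics/gap.png

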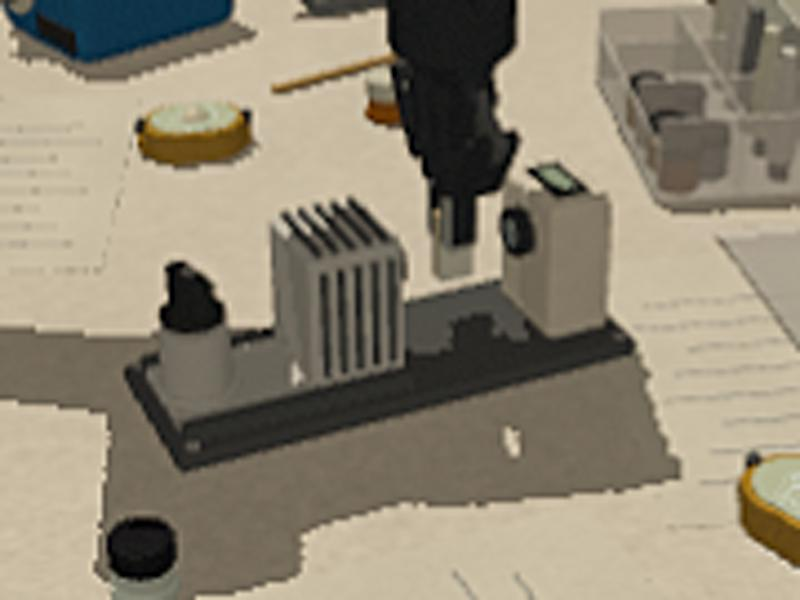

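The picture shows the cell hanging free and upright between the barrels at crop (453,245). The knob is still crosswise at (190,300). Depth puts the cell within about 1 mm sideways, with its underside near 54 mm. I let it settle and hand in.

Emit:
step_arm(
  steps=[
    {"xyz":[0,0,0],"turn":[0,0,0],"gripper":-1},
    {"xyz":[0,0,0],"turn":[0,0,0],"gripper":-1},
    {"xyz":[0,0,0],"turn":[0,0,0],"gripper":-1},
    {"xyz":[0,0,0],"turn":[0,0,0],"gripper":-1},
    {"xyz":[0,0,0],"turn":[0,0,0],"gripper":-1},
    {"xyz":[0,0,0],"turn":[0,0,0],"gripper":-1},
  ],
)

```text
time_s: 15.13
position: [0.5881, 0.0452, 0.0958]
tool_rot: [[0.228, -0.974, 0.0], [-0.974, -0.228, 0.0], [-0.0, -0.0, -1.0]]
ft_force: [-0.0, -0.1, -0.6]
grip_width: 0.0119
```

```bash
python3 chk.py && python3 -c "
from h import *
print(order.close_job())"
```

```text
15.1333 [0.58809419 0.04522944 0.09575976] [ 0.22812396 -0.9736321 ] 0.011883303303400147 [-0.00775107 -0.12656001 -0.56475703] [ 0.02  0.05  0.02 -0.04  0.02  0.  ]
tcp in reader mm -0.3557952917239207 -0.665720233173557
cell 67 [[-0.0124, -0.0095, 0.0539], [-0.0122, -0.0073, 0.0551], [0.003, 0.0035, 0.0657], [0.0123, 0.0071, 0.0764], [0.0124, 0.0087, 0.0777]]
lamp (325, array([77.8,  2.9]), array([60. , 73.9]), 1.7, 'z', np.float64(106.0))
sensor (197, array([-70.2,   2. ]), array([71.6, 42.5]), 88.8, 'z', np.float64(105.7))
knob (85, array([166.7,   1.3]), array([15.6, 37.1]), 11.4, 'z', np.float64(96.9))
the job is handed in; nothing more can be done
None
```

The job is handed in at 15.1 s with both steps done; the hand-in gives no verdict.

- **Knob:** I pushed it down about 9 mm, turned it 77° clockwise and let it go. It stayed down by about 6 mm. In the last depth images its angle read 74–79°, above the 63° needed.
- **Cell:** I took the unstoppered cell from the middle pocket, gripping only its broad sides, and it is held upright in the reader's gap.
- **Position in the gap:** at the last check the grip was 0.4 mm from mid-gap along the beam and 0.7 mm to the side. The window centres were about 1–2 mm above the beam.
- **Forces and motion:** the arm was still, with under 1 N on the wrist, so nothing points to contact with the reader.
- **Disagreements:** the last side view put the lamp and sensor heads about 2–3 mm to the side. The cell appeared shifted the same way by about 2 mm, so I took it as camera bias and did not correct for it. During the close on the cell the wrist force read 6.7 N, and it was gone after the lift.
- **Other objects:** the reference cells still looked in place after the lift. I did not measure the bystanders again at the end.

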